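# Move a control module to a new carrier

### The arm

A 6-joint arm with a two-finger parallel gripper is mounted at the origin on the work surface. World frame = base frame: x ahead of the robot, y to its left, z up, the work surface at z = 0. Lengths are in m, angles in rad, forces in N, time in s.
With the tool pointing down it reaches from about 0.4 to 0.825 m from the base axis. Payload 7 kg.
Tool frame: the origin (TCP) lies at the very end of the fingers, on their centre line; the grasp point (between the pads) lies 19 mm behind it; z points along the fingers, y is the line along which they close (so a half turn about z gives the same grasp; the last joint's range is limited). The gripper opens to 88 mm and grips with 3 to 60 N. Pads are 19 mm wide; open, the fingers measure 130 mm over their backs; the gripper's body (78 mm by 193 mm) begins 47 mm behind the grasp point.
Start: joints at [-0.952, 0.359, 0.012, 0, -1.224, -0.288], TCP at [0.219, -0.638, 0.227] pointing down, gripper open.
Joint ranges: [-3.07, 3.07], [-1.43, 2.12], [-1.02, 1.25], [-3.03, 1.67], [-3.05, -0], [-3.03, 3.03]. Speed limits (rad/s): [2.39, 2.39, 3.01, 3.14, 3.14, 3.14].

### API

Orientations are given as [roll, pitch, yaw] about the fixed x, y, z axes, in that order (R = Rz(yaw) Ry(pitch) Rx(roll)).
In Python, from station import arm gives the robot as it stands. The module is installed in compiled form; this text tells all that it offers.
- The arm moves only by the shell command python3 -m crank 'ROWS' [FORCE]. ROWS is JSON, a list of rows, each an object of numbers: "dx", "dy", "dz": the shift along the world's x, y, z in m; "twist": the turn about the world's z in degrees; "grip": the opening, from -1 (shut) to 1 (fully open). A call has exactly 5 rows; each row is the pose to reach, as a shift and turn from the pose commanded when the call began; what a row does not reach only later rows make up. A row lasts 1/12 s, in which the tool goes at most 41.7 mm and 7.16 degrees, less where a joint would pass 70% of its speed; a pose out of reach is approached as far as the arm can. A call with a gripper value outside its range is refused whole. The fingers move at their own pace and stop on an object; FORCE is the grip in N (left out, the last holds). Time passes only in rows, so rows that repeat a pose let the fingers close, or fill a call up. It gives the time, the measured TCP pose, the force, the opening and the grip force at its end, in the units of the state.
- arm.get_state(): the state, without advancing time (a new reading comes with each control period).
- arm.grab_frame(name): name is "scene" or "top" or "wrist"; returns the picture (420x560x3 uint8, red, green, blue); there is no depth.
- arm.get_calibration(name): a dict with "fx", "fy", "cx", "cy" (pixels), "k1" (the pictures are not rectified: a ray, as slopes to the right and down, at radius r is drawn at 1 + k1 r^2 times it, then the intrinsics apply), "cam_to_world" (4x4, takes a point from camera to world coordinates); the wrist camera has in their place "tool_from_camera" (4x4, takes a point from camera to tool coordinates, whose origin is the TCP and whose axes are the flange's). Camera axes: x right, y down, z forward; pixel columns grow to the right and rows downward; lengths in m; the calibration is good to about 2 mm. A picture is of the moment at which its call begins: read the wrist's pose just before it. get_calibration takes no time and is no camera call.
- arm.job_done(): hands the job in; it is judged then, once.
The state is a dict: "t": time; "q": joint angles; "qd": joint speeds; "joint_efforts": joint torques, N m; "eef_pos": TCP position; "ee_rot": TCP orientation; "force": force on the tool from outside, world axes, zero at the start; "moment": the same for the moment, N m; "width": finger opening in m; "gripper_force": force on a finger pad.
Only numpy, scipy, OpenCV 4.12 (cv2) and the standard library are available. Lean on these libraries where they do the work, as an engineer would, in place of code of your own. Each camera call takes 0.05 s, during which the arm holds its last target. There are 200 camera calls.

### The job

Pinch the two sprung side tabs of the grey control module together to free it, lift it out of the used carrier it is snapped into, and snap it fully home in the empty new carrier so that both tabs spring back out and latch. The plastic cracks easily: pinch it no harder than needed, pull and press gently, and leave the other things on the bench where they are.

Things in the scene. Friction and masses are not known exactly. Their poses are not given: they have to be found in the camera images.
- module_mid (a point): centre of the loose grey plastic control module (about 0.2 kg), 30 mm above its flat foot. Axes: x along its length, z up, y across its two sprung tabs. Body 50 (x) x 24 (y) x 58 mm high, 62 mm with the aluminium fins on top; foot 50 x 43 mm. It fits a carrier either way round (half turn). Pressing or pulling it against a carrier with over 22 N may crack it.
- module_foot (a point): centre of the underside of the module's foot; same axes. A barb on each tab, 12 to 16 mm above the foot, flat on top and sloped below, stands out 4.5 mm from the tab and hooks under a lip of the carrier by 3.2 mm when latched.
- tab_left_face (a point): outer face of the tab on the module's +y side, 43 mm above the foot: a good place to pinch. The tab is 22 mm wide (x), 4.5 mm thick and reaches from 6 to 60 mm above the foot; the top 35 mm stand clear above the rim of a carrier when latched. Over both tabs: 44 mm relaxed, 33.4 mm fully pinched. A tab cracks if pinched with more than 40 N a side.
- tab_right_face (a point): the same point of the like tab on the module's -y side. The tabs slide straight in along y; each takes about 4.5 N to start and 10 N to press fully in, so a pinch of 20 to 25 N is ample and holds the module by friction.
- tab_left (a joint): how far the tab on the module's +y side is pressed in, m: 0 relaxed, 0.0053 fully in; its barb clears the lip from about 0.0035
- tab_right (a joint): the same for the tab on the module's -y side
- used_carrier: the used carrier, in which the module is latched at the start: a black plastic socket, outside 64 (x) x 68 (y) mm, on the middle of a steel plate 110 x 100 x 6 mm that is fixed to the bench. Origin at the centre of the plate's underside, z up. The latched module's y axis lies along its y axis.
- used_rim (a point): centre of the used carrier's mouth, level with its rim, 38 mm above the bench. The opening is 53 mm along x and 46.6 mm along y (1.5 and 1.8 mm free on each side of the module), with a sloping lead-in 3.5 mm wide all round. The undersides of the lips on its +y and -y sides are 8.5 mm below the rim, with a window below each for a barb.
- used_seat (a point): hard stop for the module's foot in the used carrier, 26 mm below the rim. Above it is a sprung rubber seal pad: without a module its top stands 5 mm above the stop; pushing it down takes 5 N at first and 11 N at the stop. A latched module's foot is held by the pad 1.5 mm above the stop, the barbs against the lips.
- new_carrier: the new carrier, empty at the start: same plate, also fixed, with a socket like the used one at its middle, but set on packing washers of unknown thickness: all its heights (rim, lips, pad, stop) are 0 to 15 mm greater than in the used one, not measured, to be felt. Origin at the centre of the plate's underside, z up. The module goes in with its y axis along this y axis (either way).
- new_mount (a point): centre of the top face of the new carrier's plate, 6 mm above the bench, straight below its socket; the socket's rim is 32 to 47 mm and its hard stop 6 to 21 mm above this point; its floor plate (new_socket_c0) has its centre 5 mm below the stop. To latch: go in with the tabs pinched, press against the seal pad until the foot is within 1 mm of the stop (12 to 20 N of press), and let go of the tabs while still pressing.
- relay_holder: bystander: low black three-pocket relay holder on a steel foot, 80 x 60 x 22 mm; origin at its underside
- bearing: bystander: steel ring, 52 mm across, 16 mm high; origin at its underside
- spark_plug: bystander: spark plug standing upright, 21 mm across, 60 mm high; origin at its underside
- oil_filter: bystander: white can, 76 mm across, 88 mm high; origin at its underside
- small_carton: bystander: cardboard carton 60 x 100 x 45 mm; origin at its underside
- brake_fluid: bystander: white jar, 68 mm across, 110 mm high; origin at its underside
- tape_roll: bystander: cardboard ring, 100 mm across, 45 mm high; origin at its underside
- screwdriver: bystander: screwdriver lying flat; origin at its underside
There are look-alikes about, which are no part of the job. What is meant by the part that bears module_mid is not red, and is the smaller of those in its own colour.

How it is judged:
By the outcome, as a careful person would: the job done as asked, in the order asked, and still so for the second after the job is handed in, with the robot touching nothing.
It also fails if it takes over 50 s, if anything falls off the work surface, if the arm or the gripper's body presses on something with over 40 N, if the wrist force passes 120 N, or if a joint passes its speed limit or range.

## Working session

There is one attempt and no reset: what is moved stays moved. The work goes in short steps, Python scripts to look and compute and a shell command to move; the robot and the scene stay as the last step left them, time stands still between calls to the robot, and variables do not carry over. Pictures are saved under pics/ and viewed, at most 10 in all, crops included, and the job is handed in when it is done.

```bash
mkdir -p pics
cat > h.py <<'E'
import numpy as np, cv2
from station import arm
from scipy.spatial.transform import Rotation as R
def cam(name, st=None):
    c=arm.get_calibration(name)
    if name=="wrist":
        T=np.eye(4); T[:3,:3]=R.from_euler('xyz',st["ee_rot"]).as_matrix(); T[:3,3]=st["eef_pos"]
        M=T@np.array(c["tool_from_camera"])
    else: M=np.array(c["cam_to_world"])
    return c,M
def ray(cm,px):
    c,M=cm
    K=np.array([[c["fx"],0,c["cx"]],[0,c["fy"],c["cy"]],[0,0,1]])
    u=cv2.undistortPoints(np.array(px,float).reshape(-1,1,2),K,np.array([c["k1"],0,0,0.])).reshape(-1,2)
    d=np.c_[u,np.ones(len(u))]@M[:3,:3].T
    return M[:3,3],d
def onz(cm,px,z):
    o,d=ray(cm,px); return o+d*((z-o[2])/d[:,2])[:,None]
def proj(cm,P):
    c,M=cm
    p=(np.atleast_2d(P)-M[:3,3])@M[:3,:3]; s=p[:,:2]/p[:,2:]
    s=s*(1+c["k1"]*(s**2).sum(1))[:,None]
    return s*[c["fx"],c["fy"]]+[c["cx"],c["cy"]]
E
python3 - <<'E'
from h import *
s=arm.get_state(); print({k:np.round(v,3) for k,v in s.items()})
for n in ("scene","top","wrist"):
    cv2.imwrite(f"pics/{n}0.png",arm.grab_frame(n)[:,:,::-1])
    c=arm.get_calibration(n); print(n,{k:np.round(v,3).tolist() for k,v in c.items()})
E
```

```text
{'t': np.float64(0.0), 'q': array([-0.952,  0.359,  0.011, -0.   , -1.224, -0.288]), 'qd': array([-0.001, -0.001, -0.003,  0.001,  0.   , -0.   ]), 'joint_efforts': array([ 0.0000e+00, -5.8273e+01,  2.9306e+01,  6.9970e+00,  7.0000e-03,
       -0.0000e+00]), 'eef_pos': array([ 0.219, -0.638,  0.226]), 'ee_rot': array([ 3.14 , -0.   , -2.811]), 'force': array([-0.405, -0.312, -0.717]), 'moment': array([ 0.04 ,  0.019, -0.057]), 'gripper_force': np.float64(0.0), 'width': np.float64(0.087)}
scene {'fx': 442.622, 'fy': 442.622, 'cx': 273.845, 'cy': 210.35, 'k1': -0.048, 'cam_to_world': [[0.302, 0.68, -0.668, 1.233], [0.953, -0.202, 0.225, -0.238], [0.018, -0.704, -0.71, 0.817], [0.0, 0.0, 0.0, 1.0]]}
top {'fx': 477.557, 'fy': 477.557, 'cx': 284.976, 'cy': 206.715, 'k1': 0.027, 'cam_to_world': [[-0.014, -0.994, 0.113, 0.344], [-1.0, 0.016, 0.013, -0.006], [-0.015, -0.113, -0.994, 1.475], [0.0, 0.0, 0.0, 1.0]]}
wrist {'fx': 371.245, 'fy': 371.245, 'cx': 285.657, 'cy': 205.374, 'k1': 0.034, 'tool_from_camera': [[0.0, -0.963, -0.271, 0.073], [1.0, -0.0, 0.001, 0.0], [-0.001, -0.271, 0.963, -0.159], [0.0, 0.0, 0.0, 1.0]]}
```

View pics/top0.png

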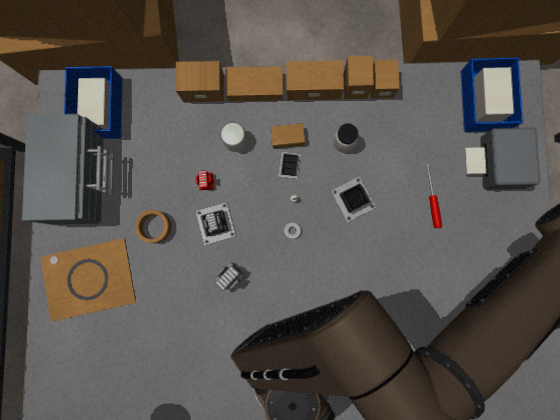

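View pics/scene0.png

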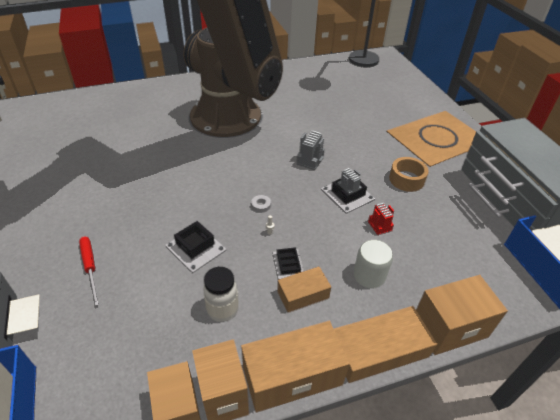

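The top view shows three candidates for the module: the grey one in the carrier at (215,223), a larger loose grey one at (229,277), and a red one at (205,180). I choose the grey one at (215,223), the smaller of the two greys. The new, empty carrier is at (354,199). Next is a close crop plus plate measurements.

```bash
cat > m.py <<'E'
from h import *
im=cv2.imread("pics/top0.png"); cm=cam("top")
for name,(u,v) in dict(used=(215,223),new=(354,199)).items():
    r=32; g=cv2.cvtColor(im[v-r:v+r,u-r:u+r],cv2.COLOR_BGR2GRAY)
    m=(g>135).astype(np.uint8)
    n,l,st,ce=cv2.connectedComponentsWithStats(m)
    # keep all bright, hull
    pts=np.argwhere(np.isin(l,[i for i in range(1,n) if st[i,4]>25]))[:,::-1]+[u-r,v-r]
    b=cv2.boxPoints(cv2.minAreaRect(pts.astype(np.float32)))
    w=onz(cm,b,0.006); c=w.mean(0)
    e1=w[1]-w[0]; e2=w[2]-w[1]
    for e in(e1,e2): print(name,"len",np.linalg.norm(e).round(4),"yaw",np.degrees(np.arctan2(e[1],e[0])).round(1))
    print(name,"centre",c.round(4), b.round(1).tolist())
a=cv2.resize(im[165:305,170:270],None,fx=4,fy=4,interpolation=cv2.INTER_CUBIC)
b=cv2.resize(im[165:235,320:390],None,fx=5,fy=5,interpolation=cv2.INTER_CUBIC)
o=np.zeros((560,755,3),np.uint8); o[:,:400]=a; o[:350,405:]=b; cv2.imwrite("pics/crop1.png",o)
E
python3 m.py
```

```text
used len 0.0993 yaw -74.8
used len 0.1091 yaw -164.2
used centre [0.463  0.2319 0.006 ] [[194.39999389648438, 210.8000030517578], [225.3000030517578, 201.89999389648438], [234.89999389648438, 235.60000610351562], [204.0, 244.39999389648438]]
new len 0.1005 yaw -64.2
new len 0.1095 yaw -155.5
new centre [ 0.5321 -0.1966  0.006 ] [[330.6000061035156, 190.1999969482422], [359.3999938964844, 175.8000030517578], [375.20001220703125, 207.39999389648438], [346.3999938964844, 221.8000030517578]]
```

View pics/crop1.png

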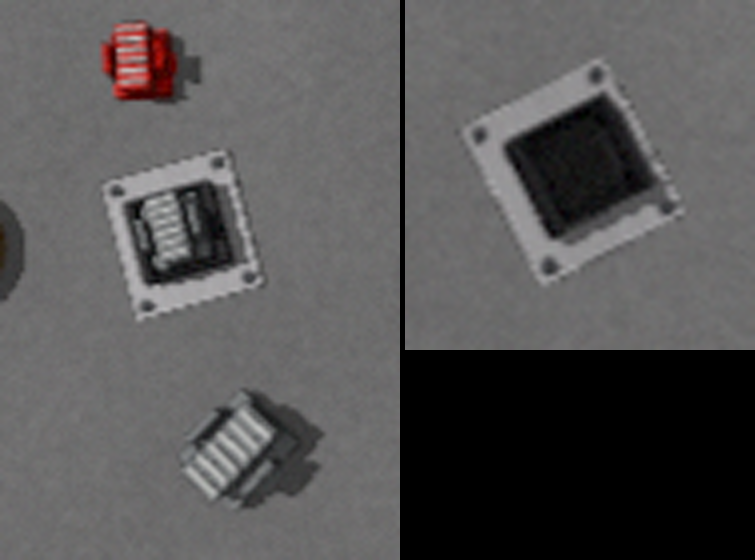

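The crop shows a grey ribbed module with its tabs to the left and right in the used carrier at (215,223). The larger loose grey one (229,277) and the red one (205,180) are the look-alikes. I'll go over the new carrier first, which is on the way, and take a close look at it.

```bash
python3 -m crank '[{"dx":0.021,"dy":0.029},{"dx":0.042,"dy":0.059},{"dx":0.063,"dy":0.088},{"dx":0.084,"dy":0.118},{"dx":0.104,"dy":0.147}]'
python3 -m crank '[{"dx":0.021,"dy":0.029},{"dx":0.042,"dy":0.059},{"dx":0.063,"dy":0.088},{"dx":0.084,"dy":0.118},{"dx":0.104,"dy":0.147}]'
python3 -m crank '[{"dx":0.028,"dy":0.039},{"dx":0.056,"dy":0.078},{"dx":0.084,"dy":0.118},{"dx":0.104,"dy":0.147},{"dx":0.104,"dy":0.147}]'
cat > snap.py <<'E'
import sys
from h import *
import json
s=arm.get_state(); f=arm.grab_frame("wrist")[:,:,::-1].copy()
cv2.imwrite(f"pics/{sys.argv[1]}.png",f)
json.dump({k:np.array(s[k]).tolist() for k in("eef_pos","ee_rot","force","width","t")},open(f"pics/{sys.argv[1]}.json","w"))
print(open(f"pics/{sys.argv[1]}.json").read())
E
python3 snap.py wnew
```

```text
{"eef_pos": [0.21913073294018495, -0.6380688265796952, 0.22583149344802905], "ee_rot": [3.14032751154229, -0.0001337028567391929, -2.8108351139231895], "force": [-0.7423567092310476, 0.7551705066689666, 0.09231799750961142], "width": 0.08742976062913631, "t": 0.15}invalid input at $[0]: expected keys dx, dy, dz, twist, grip
invalid input at $[0]: expected keys dx, dy, dz, twist, grip
invalid input at $[0]: expected keys dx, dy, dz, twist, grip
```

View pics/wnew.png

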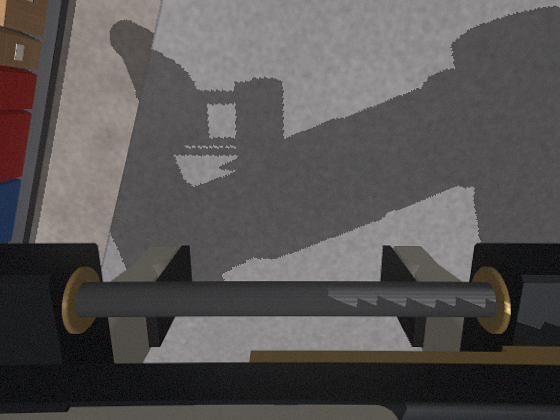

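The arm didn't move: the moves were refused because every row needs all five keys. The picture shows only bench and shadow.

```bash
python3 -m crank '[{"dx":0.021,"dy":0.029,"dz":0,"twist":0,"grip":1},{"dx":0.042,"dy":0.059,"dz":0,"twist":0,"grip":1},{"dx":0.063,"dy":0.088,"dz":0,"twist":0,"grip":1},{"dx":0.084,"dy":0.118,"dz":0,"twist":0,"grip":1},{"dx":0.104,"dy":0.147,"dz":0,"twist":0,"grip":1}]'
python3 -m crank '[{"dx":0.021,"dy":0.029,"dz":0,"twist":0,"grip":1},{"dx":0.042,"dy":0.059,"dz":0,"twist":0,"grip":1},{"dx":0.063,"dy":0.088,"dz":0,"twist":0,"grip":1},{"dx":0.084,"dy":0.118,"dz":0,"twist":0,"grip":1},{"dx":0.104,"dy":0.147,"dz":0,"twist":0,"grip":1}]'
python3 -m crank '[{"dx":0.024,"dy":0.034,"dz":0,"twist":0,"grip":1},{"dx":0.048,"dy":0.067,"dz":0,"twist":0,"grip":1},{"dx":0.072,"dy":0.101,"dz":0,"twist":0,"grip":1},{"dx":0.104,"dy":0.147,"dz":0,"twist":0,"grip":1},{"dx":0.104,"dy":0.147,"dz":0,"twist":0,"grip":1}]'
python3 snap.py wnew1
```

```text
t: 0.62
eef_pos: [0.3238, -0.4899, 0.2264]
ee_rot: [3.141, -0.0, -2.811]
force: [1.0, -0.2, 0.3]
width: 0.088
gripper_force: 0.0
t: 1.03
eef_pos: [0.428, -0.3427, 0.2267]
ee_rot: [-3.141, 0.0, -2.811]
force: [0.7, 0.2, -0.4]
width: 0.0878
gripper_force: 0.0
t: 1.45
eef_pos: [0.5336, -0.1937, 0.2265]
ee_rot: [3.142, 0.001, -2.808]
force: [-0.2, -1.6, 0.7]
width: 0.0871
gripper_force: 0.0
{"eef_pos": [0.5336346449070299, -0.19372940918954654, 0.22648147366696494], "ee_rot": [3.141584974433957, 0.0008360907789426442, -2.808186357989078], "force": [-0.20962212921956258, -1.6071501192044364, 0.7437900119609664], "width": 0.08705452602955657, "t": 1.45}
```

View pics/wnew1.png

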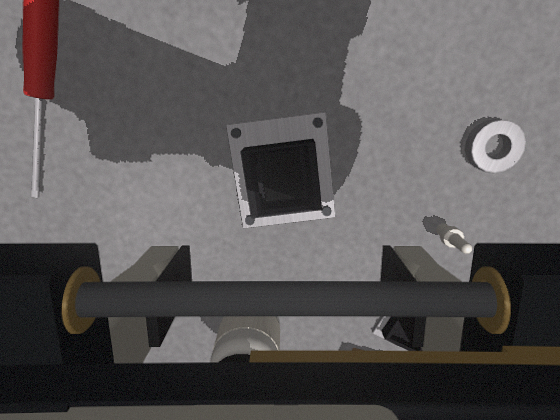

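This shows the new carrier's plate, with corners near (227,124), (326,113), (335,217) and (243,228). The black socket is at (283,178). The bearing is at (498,146), the spark plug at (460,243) and the screwdriver at (38,100).

```bash
cat > pl.py <<'E'
from h import *
import json,sys
def plate(tag,corners,z=0.006,win=8):
    s=json.load(open(f"pics/{tag}.json")); cm=cam("wrist",s)
    g=cv2.cvtColor(cv2.imread(f"pics/{tag}.png"),cv2.COLOR_BGR2GRAY)
    c=np.array(corners,np.float32)
    w=onz(cm,c,z)
    ctr=w.mean(0)
    for a,b in((0,1),(1,2),(3,2),(0,3)):
        e=w[b]-w[a]; print("edge",np.linalg.norm(e).round(4),np.degrees(np.arctan2(e[1],e[0])).round(1))
    print("centre",ctr.round(4)); return ctr
E
python3 - <<'E'
from pl import *
plate("wnew1",[(227,124),(326,113),(335,217),(243,228)])
f=cv2.imread("pics/wnew1.png")
c=cv2.resize(f[100:240,210:350],None,fx=4,fy=4,interpolation=cv2.INTER_CUBIC); c=cv2.convertScaleAbs(c,alpha=1.8)
cv2.imwrite("pics/c2.png",c)
E
```

```text
edge 0.0989 115.3
edge 0.1086 25.9
edge 0.0996 116.3
edge 0.1103 25.6
centre [ 0.5328 -0.1968  0.006 ]
```

View pics/c2.png

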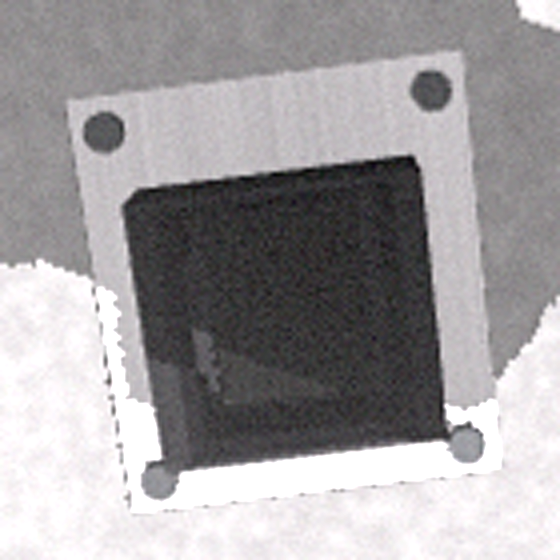

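```bash
python3 -m crank '[{"dx":-0.006,"dy":0.039,"dz":0,"twist":0,"grip":1},{"dx":-0.012,"dy":0.078,"dz":0,"twist":0,"grip":1},{"dx":-0.018,"dy":0.117,"dz":0,"twist":0,"grip":1},{"dx":-0.024,"dy":0.156,"dz":0,"twist":0,"grip":1},{"dx":-0.03,"dy":0.195,"dz":0,"twist":0,"grip":1}]'
python3 -m crank '[{"dx":-0.006,"dy":0.039,"dz":0,"twist":0,"grip":1},{"dx":-0.012,"dy":0.078,"dz":0,"twist":0,"grip":1},{"dx":-0.018,"dy":0.117,"dz":0,"twist":0,"grip":1},{"dx":-0.024,"dy":0.156,"dz":0,"twist":0,"grip":1},{"dx":-0.03,"dy":0.195,"dz":0,"twist":0,"grip":1}]'
python3 -m crank '[{"dx":-0.004,"dy":0.019,"dz":0,"twist":-3.5,"grip":1},{"dx":-0.008,"dy":0.039,"dz":0,"twist":-3.5,"grip":1},{"dx":-0.008,"dy":0.039,"dz":0,"twist":-3.5,"grip":1},{"dx":-0.008,"dy":0.039,"dz":0,"twist":-3.5,"grip":1},{"dx":-0.008,"dy":0.039,"dz":0,"twist":-3.5,"grip":1}]'
python3 snap.py wused1
```

```text
t: 1.92
eef_pos: [0.5005, -0.0011, 0.2266]
ee_rot: [3.142, 0.0, -2.811]
force: [0.8, 0.7, -0.9]
width: 0.0875
gripper_force: 0.0
t: 2.33
eef_pos: [0.4705, 0.1942, 0.2268]
ee_rot: [3.141, 0.001, -2.811]
force: [2.2, 0.7, 0.7]
width: 0.0876
gripper_force: 0.0
t: 2.75
eef_pos: [0.4631, 0.2312, 0.2264]
ee_rot: [-3.141, -0.0, -2.871]
force: [-0.6, -0.4, 0.1]
width: 0.0878
gripper_force: 0.0
{"eef_pos": [0.46306778518522723, 0.2311729444205996, 0.22641506305502634], "ee_rot": [-3.14130856928721, -0.00045130952769500965, -2.87147947859754], "force": [-0.6401567175805607, -0.42701924142518694, 0.08752537397531818], "width": 0.0878276901144639, "t": 2.75}
```

View pics/wused1.png

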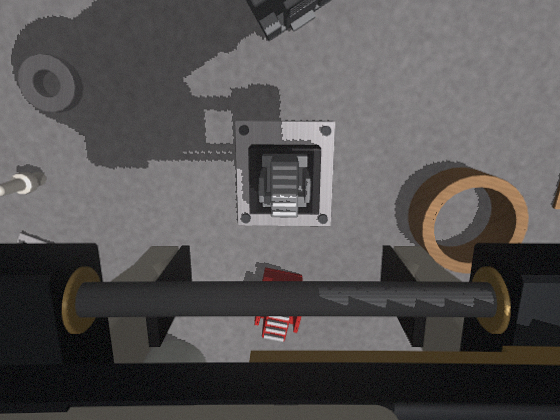

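The used carrier and grey module are centred near (285,173), with plate corners about (236,121), (335,121), (331,226) and (237,226). The module's fins are at (285,185). The red look-alike is at (279,300), clear of the approach.

Run:
```python
from pl import *
plate("wused1",[(236,121),(335,121),(331,226),(237,226)])
f=cv2.imread("pics/wused1.png")
c=cv2.resize(f[110:235,225:345],None,fx=4.5,fy=4.5,interpolation=cv2.INTER_CUBIC); c=cv2.convertScaleAbs(c,alpha=1.6)
cv2.imwrite("pics/c3.png",c)
```

```text
edge 0.0985 105.5
edge 0.1103 15.3
edge 0.1012 105.5
edge 0.1103 13.9
centre [0.4643 0.2308 0.006 ]
```

View pics/c3.png

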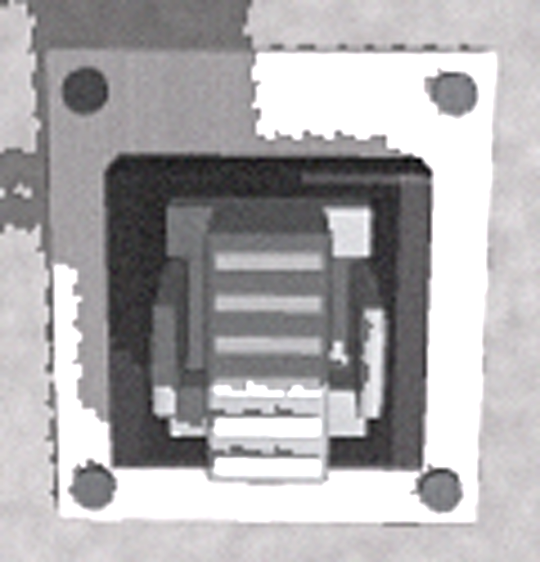

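Plate centre is about (0.464, 0.231) and the module's y axis is at about 105.5°, which matches the tool. Now I'll descend and part-close.

```bash
python3 -m crank '[{"dx":0.001,"dy":-0.001,"dz":-0.035,"twist":0,"grip":1},{"dx":0.001,"dy":-0.001,"dz":-0.07,"twist":0,"grip":1},{"dx":0.001,"dy":-0.001,"dz":-0.105,"twist":0,"grip":1},{"dx":0.001,"dy":-0.001,"dz":-0.13,"twist":0,"grip":1},{"dx":0.001,"dy":-0.001,"dz":-0.14,"twist":0,"grip":1}]' 22
python3 -m crank '[{"dx":0,"dy":0,"dz":-0.015,"twist":0,"grip":1},{"dx":0,"dy":0,"dz":-0.03,"twist":0,"grip":1},{"dx":0,"dy":0,"dz":-0.04,"twist":0,"grip":0.2},{"dx":0,"dy":0,"dz":-0.044,"twist":0,"grip":0.08},{"dx":0,"dy":0,"dz":-0.044,"twist":0,"grip":0.08}]'
python3 -m crank '[{"dx":0,"dy":0,"dz":0,"twist":0,"grip":0.08},{"dx":0,"dy":0,"dz":0,"twist":0,"grip":0.08},{"dx":0,"dy":0,"dz":0,"twist":0,"grip":0.08},{"dx":0,"dy":0,"dz":0,"twist":0,"grip":0.08},{"dx":0,"dy":0,"dz":0,"twist":0,"grip":0.08}]'
```

```text
t: 3.22
eef_pos: [0.4627, 0.228, 0.0832]
ee_rot: [-3.139, -0.005, -2.874]
force: [-0.8, 0.2, -0.9]
width: 0.0871
gripper_force: 0.0
t: 3.63
eef_pos: [0.4643, 0.2302, 0.0424]
ee_rot: [-3.141, -0.001, -2.872]
force: [-0.0, -0.5, 0.5]
width: 0.0729
gripper_force: 0.0
t: 4.05
eef_pos: [0.4644, 0.2308, 0.0431]
ee_rot: [3.141, 0.001, -2.872]
force: [-0.3, -0.5, 0.1]
width: 0.0481
gripper_force: 0.0
```

Now pinch at 22 N.

```bash
python3 -m crank '[{"dx":0,"dy":0,"dz":0,"twist":0,"grip":0},{"dx":0,"dy":0,"dz":0,"twist":0,"grip":-0.06},{"dx":0,"dy":0,"dz":0,"twist":0,"grip":-0.12},{"dx":0,"dy":0,"dz":0,"twist":0,"grip":-0.18},{"dx":0,"dy":0,"dz":0,"twist":0,"grip":-0.24}]' 22
python3 -m crank '[{"dx":0,"dy":0,"dz":0,"twist":0,"grip":-0.3},{"dx":0,"dy":0,"dz":0,"twist":0,"grip":-0.35},{"dx":0,"dy":0,"dz":0,"twist":0,"grip":-0.4},{"dx":0,"dy":0,"dz":0,"twist":0,"grip":-0.4},{"dx":0,"dy":0,"dz":0,"twist":0,"grip":-0.4}]'
```

```text
t: 4.47
eef_pos: [0.4644, 0.2308, 0.043]
ee_rot: [3.141, 0.0, -2.872]
force: [-1.1, -1.8, 6.5]
width: 0.0351
gripper_force: 9.2
t: 4.88
eef_pos: [0.4644, 0.2305, 0.043]
ee_rot: [-3.141, 0.0, -2.872]
force: [-0.1, -3.8, 7.0]
width: 0.0325
gripper_force: 22.0
```

Both tabs are fully pinched (about 33 mm, 22 N) and the seal pad is pushing the module up. I'll lift gently.

```bash
python3 -m crank '[{"dx":0,"dy":0,"dz":0.001,"twist":0,"grip":-0.4},{"dx":0,"dy":0,"dz":0.003,"twist":0,"grip":-0.4},{"dx":0,"dy":0,"dz":0.006,"twist":0,"grip":-0.4},{"dx":0,"dy":0,"dz":0.009,"twist":0,"grip":-0.4},{"dx":0,"dy":0,"dz":0.012,"twist":0,"grip":-0.4}]'
```

```text
t: 5.3
eef_pos: [0.4639, 0.2306, 0.0545]
ee_rot: [3.142, -0.001, -2.872]
force: [1.2, 0.3, -2.3]
width: 0.0321
gripper_force: 22.0
```

It's free: only the module's weight is left on the wrist. Lift, look and carry.

```bash
python3 -m crank '[{"dx":0,"dy":0,"dz":0.012,"twist":0,"grip":-0.4},{"dx":0,"dy":0,"dz":0.03,"twist":0,"grip":-0.4},{"dx":0,"dy":0,"dz":0.055,"twist":0,"grip":-0.4},{"dx":0,"dy":0,"dz":0.08,"twist":0,"grip":-0.4},{"dx":0,"dy":0,"dz":0.1,"twist":0,"grip":-0.4}]'
python3 -m crank '[{"dx":0.003,"dy":-0.015,"dz":0,"twist":0,"grip":-0.4},{"dx":0.008,"dy":-0.045,"dz":0,"twist":0,"grip":-0.4},{"dx":0.013,"dy":-0.08,"dz":0,"twist":0,"grip":-0.4},{"dx":0.019,"dy":-0.115,"dz":0,"twist":0,"grip":-0.4},{"dx":0.024,"dy":-0.15,"dz":0,"twist":0,"grip":-0.4}]'
python3 -m crank '[{"dx":0.006,"dy":-0.035,"dz":0,"twist":2,"grip":-0.4},{"dx":0.011,"dy":-0.07,"dz":0,"twist":4,"grip":-0.4},{"dx":0.017,"dy":-0.105,"dz":0,"twist":6,"grip":-0.4},{"dx":0.023,"dy":-0.14,"dz":0,"twist":8,"grip":-0.4},{"dx":0.029,"dy":-0.175,"dz":0,"twist":10,"grip":-0.4}]'
python3 -m crank '[{"dx":0.005,"dy":-0.03,"dz":0,"twist":0,"grip":-0.4},{"dx":0.01,"dy":-0.06,"dz":0,"twist":0,"grip":-0.4},{"dx":0.014,"dy":-0.085,"dz":0,"twist":0,"grip":-0.4},{"dx":0.016,"dy":-0.103,"dz":0,"twist":0,"grip":-0.4},{"dx":0.016,"dy":-0.103,"dz":0,"twist":0,"grip":-0.4}]'
python3 -m crank '[{"dx":0,"dy":0,"dz":0,"twist":0,"grip":-0.4},{"dx":0,"dy":0,"dz":-0.005,"twist":0,"grip":-0.4},{"dx":0,"dy":0,"dz":-0.015,"twist":0,"grip":-0.4},{"dx":0,"dy":0,"dz":-0.025,"twist":0,"grip":-0.4},{"dx":0,"dy":0,"dz":-0.025,"twist":0,"grip":-0.4}]'
python3 snap.py wc1
```

```text
t: 5.72
eef_pos: [0.4642, 0.2308, 0.1562]
ee_rot: [3.141, 0.001, -2.872]
force: [-0.3, 0.9, -1.7]
width: 0.0316
gripper_force: 22.0
t: 6.13
eef_pos: [0.4879, 0.0795, 0.1546]
ee_rot: [3.141, 0.0, -2.871]
force: [1.3, -0.1, -2.4]
width: 0.0317
gripper_force: 22.0
t: 6.55
eef_pos: [0.517, -0.0959, 0.1546]
ee_rot: [3.141, 0.0, -2.695]
force: [1.0, 0.4, -1.5]
width: 0.032
gripper_force: 22.0
t: 6.97
eef_pos: [0.5331, -0.2, 0.154]
ee_rot: [3.141, -0.001, -2.7]
force: [0.5, 0.3, -2.3]
width: 0.032
gripper_force: 22.0
t: 7.38
eef_pos: [0.5316, -0.1963, 0.1268]
ee_rot: [3.139, -0.003, -2.697]
force: [-0.7, 0.3, -2.8]
width: 0.0319
gripper_force: 22.0
{"eef_pos": [0.5315752637157385, -0.19627803825051768, 0.12678833037676326], "ee_rot": [3.1391113886951714, -0.003062558345051647, -2.6967161625186393], "force": [-0.6785331388282174, 0.2887388488349786, -2.7526224164398476], "width": 0.03192141300762724, "t": 7.3833}
```

View pics/wc1.png

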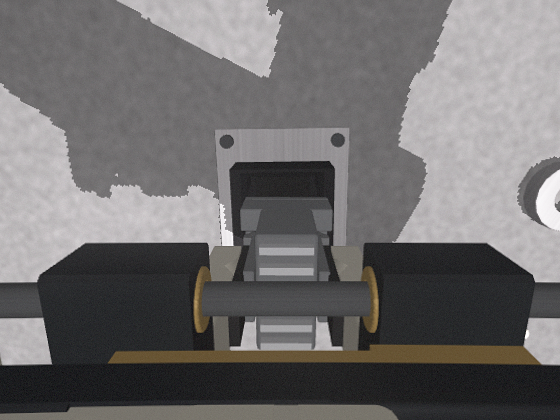

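The module is held square above the new carrier. The plate's far edge runs (216,129) to (349,128), the socket is at (283,185), and the module's foot edge is at (241–331, 200). I'll check the lateral offset in the tool frame.

Run:
```python
from pl import *
s=json.load(open("pics/wc1.json")); cm=cam("wrist",s)
g=cv2.cvtColor(cv2.imread("pics/wc1.png"),cv2.COLOR_BGR2GRAY).astype(int)
T=R.from_euler('xyz',s["ee_rot"]).as_matrix()
f=lambda px,z:(onz(cm,px,z)-s["eef_pos"])@T
# plate side edges along rows
for v in (140,160,180):
    r=np.diff(cv2.GaussianBlur(g.astype(np.float32),(5,1),0)[v]) if 0 else np.diff(g[v])
    L=205+np.argmax(np.abs(r[205:226])); Rr=338+np.argmax(np.abs(r[338:362])); print(v,L,Rr,(f([(L+1,v),(Rr+1,v)],.006)*1000).round(1).tolist())
for u in(240,280,320):
    r=np.diff(g[:,u]); v=118+np.argmax(r[118:140]); print(u,v,(f([(u,v+1)],.006)*1000).round(1).tolist())
a=(f([(241,200),(331,200)],s["eef_pos"][2]-.0295+.006)*1000).round(1); print("foot",a.tolist())
```

```text
140 219 344 [[45.3, -48.5, 120.8], [45.3, 44.5, 121.0]]
160 216 347 [[30.4, -51.5, 120.8], [30.3, 47.4, 121.0]]
180 217 347 [[15.0, -51.5, 120.7], [14.9, 48.1, 121.0]]
240 128 [[53.3, -33.4, 120.9]]
280 128 [[53.3, -3.8, 120.9]]
320 127 [[54.0, 25.7, 121.0]]
foot [[25.0, -22.4, 23.5], [24.9, 23.3, 23.6]]
```

The plate centre is about (0.534, -0.1975), within 1 mm of the commanded position. I'll apply a small correction and go down, feeling for contact.

```bash
python3 -m crank '[{"dx":0.0007,"dy":-0.0005,"dz":-0.01,"twist":0,"grip":-0.4},{"dx":0.0007,"dy":-0.0005,"dz":-0.02,"twist":0,"grip":-0.4},{"dx":0.0007,"dy":-0.0005,"dz":-0.03,"twist":0,"grip":-0.4},{"dx":0.0007,"dy":-0.0005,"dz":-0.039,"twist":0,"grip":-0.4},{"dx":0.0007,"dy":-0.0005,"dz":-0.042,"twist":0,"grip":-0.4}]'
python3 -m crank '[{"dx":0,"dy":0,"dz":-0.002,"twist":0,"grip":-0.4},{"dx":0,"dy":0,"dz":-0.004,"twist":0,"grip":-0.4},{"dx":0,"dy":0,"dz":-0.006,"twist":0,"grip":-0.4},{"dx":0,"dy":0,"dz":-0.008,"twist":0,"grip":-0.4},{"dx":0,"dy":0,"dz":-0.01,"twist":0,"grip":-0.4}]'
```

```text
t: 7.85
eef_pos: [0.5328, -0.1977, 0.0854]
ee_rot: [3.14, -0.002, -2.698]
force: [-0.9, 0.7, -0.8]
width: 0.0319
gripper_force: 22.0
t: 8.27
eef_pos: [0.5342, -0.1979, 0.0777]
ee_rot: [-3.141, 0.001, -2.697]
force: [-0.2, -0.4, -2.3]
width: 0.0316
gripper_force: 22.0
```

```bash
python3 -m crank '[{"dx":0,"dy":0,"dz":-0.001,"twist":0,"grip":-0.4},{"dx":0,"dy":0,"dz":-0.002,"twist":0,"grip":-0.4},{"dx":0,"dy":0,"dz":-0.003,"twist":0,"grip":-0.4},{"dx":0,"dy":0,"dz":-0.004,"twist":0,"grip":-0.4},{"dx":0,"dy":0,"dz":-0.005,"twist":0,"grip":-0.4}]'
```

```text
t: 8.68
eef_pos: [0.534, -0.1979, 0.0725]
ee_rot: [-3.142, 0.0, -2.697]
force: [-0.0, -0.5, -2.4]
width: 0.0323
gripper_force: 22.0
```

```bash
python3 -m crank '[{"dx":0,"dy":0,"dz":-0.001,"twist":0,"grip":-0.4},{"dx":0,"dy":0,"dz":-0.002,"twist":0,"grip":-0.4},{"dx":0,"dy":0,"dz":-0.003,"twist":0,"grip":-0.4},{"dx":0,"dy":0,"dz":-0.004,"twist":0,"grip":-0.4},{"dx":0,"dy":0,"dz":-0.005,"twist":0,"grip":-0.4}]'
```

```text
t: 9.1
eef_pos: [0.5339, -0.1979, 0.0674]
ee_rot: [3.142, 0.0, -2.697]
force: [0.3, -0.4, -2.3]
width: 0.0321
gripper_force: 22.0
```

```bash
python3 -m crank '[{"dx":0,"dy":0,"dz":-0.001,"twist":0,"grip":-0.4},{"dx":0,"dy":0,"dz":-0.002,"twist":0,"grip":-0.4},{"dx":0,"dy":0,"dz":-0.003,"twist":0,"grip":-0.4},{"dx":0,"dy":0,"dz":-0.004,"twist":0,"grip":-0.4},{"dx":0,"dy":0,"dz":-0.005,"twist":0,"grip":-0.4}]'
```

```text
t: 9.52
eef_pos: [0.5339, -0.1979, 0.0625]
ee_rot: [-3.142, 0.0, -2.697]
force: [0.2, 0.8, -1.8]
width: 0.0319
gripper_force: 22.0
```

```bash
python3 -m crank '[{"dx":0,"dy":0,"dz":-0.0005,"twist":0,"grip":-0.4},{"dx":0,"dy":0,"dz":-0.001,"twist":0,"grip":-0.4},{"dx":0,"dy":0,"dz":-0.0015,"twist":0,"grip":-0.4},{"dx":0,"dy":0,"dz":-0.002,"twist":0,"grip":-0.4},{"dx":0,"dy":0,"dz":-0.0025,"twist":0,"grip":-0.4}]'
```

```text
t: 9.93
eef_pos: [0.5339, -0.1979, 0.06]
ee_rot: [-3.142, 0.0, -2.697]
force: [-0.0, 0.1, -2.6]
width: 0.0315
gripper_force: 22.0
```

```bash
python3 -m crank '[{"dx":0,"dy":0,"dz":-0.0005,"twist":0,"grip":-0.4},{"dx":0,"dy":0,"dz":-0.001,"twist":0,"grip":-0.4},{"dx":0,"dy":0,"dz":-0.0015,"twist":0,"grip":-0.4},{"dx":0,"dy":0,"dz":-0.002,"twist":0,"grip":-0.4},{"dx":0,"dy":0,"dz":-0.0025,"twist":0,"grip":-0.4}]'
```

```text
t: 10.35
eef_pos: [0.5339, -0.1979, 0.0575]
ee_rot: [3.142, -0.0, -2.697]
force: [0.4, 0.3, -1.3]
width: 0.032
gripper_force: 22.0
```

```bash
python3 -m crank '[{"dx":0,"dy":0,"dz":-0.0005,"twist":0,"grip":-0.4},{"dx":0,"dy":0,"dz":-0.001,"twist":0,"grip":-0.4},{"dx":0,"dy":0,"dz":-0.0015,"twist":0,"grip":-0.4},{"dx":0,"dy":0,"dz":-0.002,"twist":0,"grip":-0.4},{"dx":0,"dy":0,"dz":-0.0025,"twist":0,"grip":-0.4}]'
```

```text
t: 10.77
eef_pos: [0.534, -0.1979, 0.0554]
ee_rot: [-3.141, 0.0, -2.697]
force: [-2.0, 0.8, 3.8]
width: 0.0321
gripper_force: 22.0
```

```bash
python3 -m crank '[{"dx":0,"dy":0,"dz":-0.0005,"twist":0,"grip":-0.4},{"dx":0,"dy":0,"dz":-0.001,"twist":0,"grip":-0.4},{"dx":0,"dy":0,"dz":-0.001,"twist":0,"grip":-0.4},{"dx":0,"dy":0,"dz":-0.0015,"twist":0,"grip":-0.4},{"dx":0,"dy":0,"dz":-0.002,"twist":0,"grip":-0.4}]'
```

```text
t: 11.18
eef_pos: [0.5341, -0.1979, 0.0534]
ee_rot: [-3.141, 0.0, -2.697]
force: [-2.7, 1.2, 6.8]
width: 0.0317
gripper_force: 22.0
```

Pad contact was at TCP ≈ 0.0563, so the stop should be at about 0.0513. I'll continue in small steps.

```bash
python3 -m crank '[{"dx":0,"dy":0,"dz":-0.0004,"twist":0,"grip":-0.4},{"dx":0,"dy":0,"dz":-0.0008,"twist":0,"grip":-0.4},{"dx":0,"dy":0,"dz":-0.0012,"twist":0,"grip":-0.4},{"dx":0,"dy":0,"dz":-0.0012,"twist":0,"grip":-0.4},{"dx":0,"dy":0,"dz":-0.0012,"twist":0,"grip":-0.4}]'
```

```text
t: 11.6
eef_pos: [0.534, -0.1979, 0.0524]
ee_rot: [-3.141, 0.0, -2.697]
force: [-2.5, 1.8, 7.7]
width: 0.032
gripper_force: 22.0
```

```bash
python3 -m crank '[{"dx":0,"dy":0,"dz":-0.0003,"twist":0,"grip":-0.4},{"dx":0,"dy":0,"dz":-0.0006,"twist":0,"grip":-0.4},{"dx":0,"dy":0,"dz":-0.0006,"twist":0,"grip":-0.4},{"dx":0,"dy":0,"dz":-0.0006,"twist":0,"grip":-0.4},{"dx":0,"dy":0,"dz":-0.0006,"twist":0,"grip":-0.4}]'
```

```text
t: 12.02
eef_pos: [0.5341, -0.1979, 0.052]
ee_rot: [-3.141, 0.0, -2.697]
force: [-3.9, 2.1, 9.6]
width: 0.032
gripper_force: 22.0
```

```bash
python3 -m crank '[{"dx":0,"dy":0,"dz":-0.0003,"twist":0,"grip":-0.4},{"dx":0,"dy":0,"dz":-0.0006,"twist":0,"grip":-0.4},{"dx":0,"dy":0,"dz":-0.0006,"twist":0,"grip":-0.4},{"dx":0,"dy":0,"dz":-0.0006,"twist":0,"grip":-0.4},{"dx":0,"dy":0,"dz":-0.0006,"twist":0,"grip":-0.4}]'
```

```text
t: 12.43
eef_pos: [0.5341, -0.1979, 0.0519]
ee_rot: [-3.141, 0.001, -2.697]
force: [-4.9, 3.3, 14.8]
width: 0.0322
gripper_force: 22.1
```

The stop is reached: force rose 5 N over 0.1 mm, for a net press of about 17 N. I'll let go of the tabs while holding the press.

```bash
python3 -m crank '[{"dx":0,"dy":0,"dz":0,"twist":0,"grip":0.15},{"dx":0,"dy":0,"dz":0,"twist":0,"grip":0.15},{"dx":0,"dy":0,"dz":0,"twist":0,"grip":0.15},{"dx":0,"dy":0,"dz":0,"twist":0,"grip":0.15},{"dx":0,"dy":0,"dz":0,"twist":0,"grip":0.15}]'
python3 -m crank '[{"dx":0,"dy":0,"dz":0,"twist":0,"grip":0.6},{"dx":0,"dy":0,"dz":0,"twist":0,"grip":0.8},{"dx":0,"dy":0,"dz":0,"twist":0,"grip":1},{"dx":0,"dy":0,"dz":0,"twist":0,"grip":1},{"dx":0,"dy":0,"dz":0,"twist":0,"grip":1}]'
```

```text
t: 12.85
eef_pos: [0.534, -0.1979, 0.0504]
ee_rot: [3.142, 0.0, -2.698]
force: [-0.4, -0.3, 0.1]
width: 0.0499
gripper_force: 0.0
t: 13.27
eef_pos: [0.5339, -0.1979, 0.0506]
ee_rot: [3.142, -0.0, -2.697]
force: [0.1, 0.3, 0.8]
width: 0.0782
gripper_force: 0.0
```

Released. For a latch check, I'll touch the tabs with 3 N, below the 4.5 N needed to start them. If they are fully out the width should read about 44 mm.

```bash
python3 -m crank '[{"dx":0,"dy":0,"dz":0.003,"twist":0,"grip":0.15},{"dx":0,"dy":0,"dz":0.003,"twist":0,"grip":0.15},{"dx":0,"dy":0,"dz":0.003,"twist":0,"grip":0.15},{"dx":0,"dy":0,"dz":0.003,"twist":0,"grip":0.12},{"dx":0,"dy":0,"dz":0.003,"twist":0,"grip":0.1}]' 3
python3 -m crank '[{"dx":0,"dy":0,"dz":0,"twist":0,"grip":0.06},{"dx":0,"dy":0,"dz":0,"twist":0,"grip":0.02},{"dx":0,"dy":0,"dz":0,"twist":0,"grip":-0.02},{"dx":0,"dy":0,"dz":0,"twist":0,"grip":-0.06},{"dx":0,"dy":0,"dz":0,"twist":0,"grip":-0.06}]' 3
python3 -m crank '[{"dx":0,"dy":0,"dz":0,"twist":0,"grip":-0.06},{"dx":0,"dy":0,"dz":0,"twist":0,"grip":-0.06},{"dx":0,"dy":0,"dz":0,"twist":0,"grip":0.3},{"dx":0,"dy":0,"dz":0,"twist":0,"grip":0.3},{"dx":0,"dy":0,"dz":0,"twist":0,"grip":1}]' 3
```

```text
t: 13.68
eef_pos: [0.5339, -0.1979, 0.0537]
ee_rot: [-3.142, 0.0, -2.697]
force: [-0.2, 1.0, 0.7]
width: 0.0557
gripper_force: 0.0
t: 14.1
eef_pos: [0.5339, -0.1979, 0.0536]
ee_rot: [3.142, -0.0, -2.697]
force: [0.5, -0.5, -0.1]
width: 0.0436
gripper_force: 3.0
t: 14.52
eef_pos: [0.5339, -0.1979, 0.0537]
ee_rot: [-3.142, 0.0, -2.697]
force: [0.4, 0.8, 0.0]
width: 0.0585
gripper_force: 0.0
```

The width read 43.6 mm at 3 N (readings run 1–2 mm low), so both tabs are out and latched. I'll withdraw straight up and take a last look.

```bash
python3 -m crank '[{"dx":0,"dy":0,"dz":0,"twist":0,"grip":1},{"dx":0,"dy":0,"dz":0,"twist":0,"grip":1},{"dx":0,"dy":0,"dz":0,"twist":0,"grip":1},{"dx":0,"dy":0,"dz":0.01,"twist":0,"grip":1},{"dx":0,"dy":0,"dz":0.03,"twist":0,"grip":1}]'
python3 -m crank '[{"dx":0,"dy":0,"dz":0.035,"twist":0,"grip":1},{"dx":0,"dy":0,"dz":0.07,"twist":0,"grip":1},{"dx":0,"dy":0,"dz":0.105,"twist":0,"grip":1},{"dx":0,"dy":0,"dz":0.13,"twist":0,"grip":1},{"dx":0,"dy":0,"dz":0.14,"twist":0,"grip":1}]'
python3 -m crank '[{"dx":0,"dy":0,"dz":0,"twist":0,"grip":1},{"dx":0,"dy":0,"dz":0,"twist":0,"grip":1},{"dx":0,"dy":0,"dz":0,"twist":0,"grip":1},{"dx":0,"dy":0,"dz":0,"twist":0,"grip":1},{"dx":0,"dy":0,"dz":0,"twist":0,"grip":1}]'
python3 snap.py wend
python3 - <<'E'
from h import *
f=cv2.imread("pics/wend.png")[100:240,190:380]
t=arm.grab_frame("top")[120:300,170:450,::-1]
a=cv2.resize(cv2.convertScaleAbs(f,alpha=1.5),None,fx=2,fy=2); b=cv2.resize(t,None,fx=1.4,fy=1.4)
o=np.zeros((290,790,3),np.uint8); o[:280,:380]=a; o[:252,390:782]=b; cv2.imwrite("pics/end.png",o)
E
```

```text
t: 14.93
eef_pos: [0.5322, -0.1977, 0.0823]
ee_rot: [3.139, -0.004, -2.698]
force: [0.2, 0.4, 1.0]
width: 0.0865
gripper_force: 0.0
t: 15.35
eef_pos: [0.5356, -0.1984, 0.2293]
ee_rot: [-3.137, 0.006, -2.697]
force: [1.5, -0.8, 0.2]
width: 0.0878
gripper_force: 0.0
t: 15.77
eef_pos: [0.5333, -0.1978, 0.2224]
ee_rot: [3.14, -0.002, -2.697]
force: [-0.4, 0.0, -0.3]
width: 0.0878
gripper_force: 0.0
{"eef_pos": [0.5333414353447299, -0.19782108740989887, 0.2224211643893049], "ee_rot": [3.1404671566529667, -0.002015245068815119, -2.6973543093556533], "force": [-0.40137185480506316, 0.01979593864326378, -0.309041705315399], "width": 0.08777739258037191, "t": 15.7667}
```

View pics/end.png

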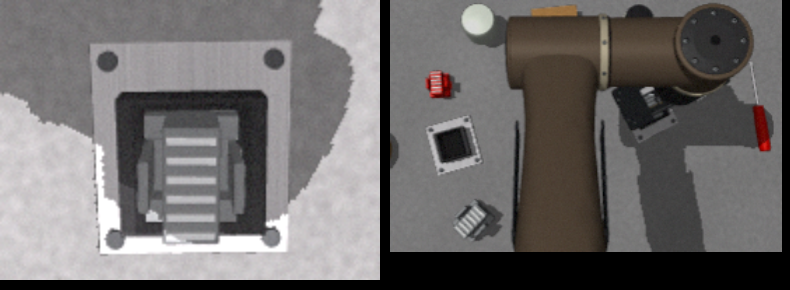

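The module sits level in the new carrier (crop 190,185) with both tabs out at (143,190) and (238,190). The used carrier is empty, and the bystanders in view have not moved.

```bash
python3 -c "
from station import arm
print(arm.job_done())"
```

```text
the job is handed in; nothing more can be done
None
```

The grey module is out of the used carrier and latched in the new one with both tabs sprung back out, after a 22 N pinch and about 17 N of press, and the job is handed in at about 16 s of robot time.

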